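# Set a spacer in the weld gap and hold the tube home

## Task

Pull the parts drawer out to its stop, leave it out, and take the steel spacer from it. Of the two welding jigs, find the one whose gap between loose tube and stop bar is wide enough; stand the spacer in that gap, foot down on the jig plate, flat sides along the bar, about midway along the tube, and let go of it. Then push that tube square and flush against the spacer, so that the spacer is pinched against the stop bar, and finish while still pressing it firmly there; do not shift the tube in the other jig or the things lying around.

Things in the scene. Friction and masses are not known exactly. Their poses are not given: they have to be found in the camera images.
- cab_drawer0 (a joint): How far the drawer is pulled out, in m: 0 shut, 0.133 at its stop; starts shut or up to 20 mm ajar, stays where left (1 N friction). Green parts cabinet 200 mm deep, 240 wide, 100 high, standing on the bench. Drawer inside: 155 mm long, 198 mm wide, from 56 to 211 mm behind the handle bar, floor 40 mm below it, side rims 16 mm above it.
- cab_drawer0_handle (a point): Middle of the drawer's handle: level round steel bar 11 mm thick, 120 mm long (along y), its centre 35 mm clear of the drawer front, 62 mm above the bench, 38 mm below the cabinet's top. x points into the cabinet (the drawer pulls out along -x), z up. The drawer front is 15 mm thick, its top edge 25 mm above this point.
- spacer_mid (a point): Spacer in the drawer: bare steel plate 12 mm thick (x), an upside-down T, 60 mm high, about 0.22 kg. Foot 60 mm long (y), 18 mm high; above it a grip tab 30 mm long (y). Stands on its foot on the drawer floor, length roughly in the pull direction. Point: its centre, 30 mm above its underside; z up. Either way round is the same. Good grip: 14 mm above this point.
- jig_a: Fixed jig, alike to the other; which stands left varies. Dark steel plate 130 x 130 x 8 mm; on its far side a bare steel stop bar, 20 mm thick, 20 mm high above the plate, 120 mm long (y), near face at x = +40 mm in this frame. Origin: centre of the plate's underside; x from near edge to bar, y along the bar, z up. tube_a lies loose on the plate.
- jig_b: Fixed jig, alike to the other; which stands left varies. Dark steel plate 130 x 130 x 8 mm; on its far side a bare steel stop bar, 20 mm thick, 20 mm high above the plate, 120 mm long (y), near face at x = +40 mm in this frame. Origin: centre of the plate's underside; x from near edge to bar, y along the bar, z up. tube_b lies loose on the plate.
- tube_a_mid (a point): Bare steel rectangular tube, 50 mm deep (x), 100 mm long (y), 20 mm high, about 0.3 kg, loose on jig_a's plate; up to 6 N slides it. Point: its centre; x towards the stop bar, z up. Gap to the bar at mid-length = 40 mm - 25 mm - this point's x in the jig frame: 20 to 25 mm in one jig, 4 to 8 mm in the other. May start slightly askew.
- tube_b_mid (a point): Bare steel rectangular tube, 50 mm deep (x), 100 mm long (y), 20 mm high, about 0.3 kg, loose on jig_b's plate; up to 6 N slides it. Point: its centre; x towards the stop bar, z up. Gap to the bar reckoned as for tube_a.
- hammer: Bystander: hammer lying beyond the jigs; leave alone.
- wrench: Bystander: open-ended wrench lying between the robot and the jigs; leave alone.
- can: Bystander: closed plain metal can, 70 mm across and 90 mm high, beyond the jigs on the right; leave alone.
Mind the look-alikes: they are no part of the job. Leave any blue or green look-alike of the part that bears tube_a_mid alone.

How it is judged:
By the outcome, as a careful person would: the job done as asked, in the order asked, and still so for the second after the job is handed in, while the arm keeps its last pose, push and grip.
It also fails if it takes over 67 s, if anything falls off the work surface, if the arm or the gripper's body presses on something with over 40 N, if the wrist force passes 120 N, or if a joint passes its speed limit or range.

## Robot

A 6-joint arm with a two-finger parallel gripper is mounted at the origin on the work surface. World frame = base frame: x ahead of the robot, y to its left, z up, the work surface at z = 0. Lengths are in m, angles in rad, forces in N, time in s.
With the tool pointing down it reaches from about 0.35 to 0.85 m from the base axis. Payload 8.1 kg.
Tool frame: the origin (TCP) lies at the very end of the fingers, on their centre line; the grasp point (between the pads) lies 19 mm behind it; z points along the fingers, y is the direction in which the jaws open and shut (so a half turn about z gives the same grasp; the last joint's range is limited). The gripper opens to 93 mm and grips with 3 to 60 N. Pads are 15 mm wide; open, the fingers measure 128 mm over their backs; the gripper's body (75 mm by 188 mm) begins 65 mm behind the grasp point.
Start: joints at [-1.237, 0.13, 1.488, -0, 1.523, -0.085], TCP at [0.244, -0.548, 0.219] pointing down, gripper open.
Joint ranges: [-2.96, 2.96], [-0.89, 2.26], [0.02, 2.5], [-1.34, 4.48], [0, 2.73], [-2.66, 2.66]. Speed limits (rad/s): [2.39, 2.39, 2.79, 3.14, 3.14, 3.14].

## Interface

Orientations are given as a rotation vector (axis times angle).
In Python, from plant import robot gives the robot as it stands.
- The arm moves only by the shell command python3 -m pendant 'ROWS' [OPENING] [FORCE]. ROWS is JSON, a list of rows, each an object with "delta_pos": the shift along the tool's x, y, z in m, a list of three; "spin": the turn about the tool's z in rad. In form: [{"delta_pos": [dx, dy, dz], "spin": spin}, ...]. A call has 1 to 10 rows; each row is the pose to reach, as a shift and turn from the pose measured when the call began, along the tool's axes at that moment; what a row does not reach only later rows make up. A row lasts 1/10 s, in which the tool goes at most 50 mm and 8.59 degrees, less where a joint would pass 70% of its speed; a pose out of reach is approached as far as the arm can. A call with a gripper value outside its range is refused whole. OPENING is the closure, from -1 (fully open) to 1 (shut), set as the call begins (- or left out, the last holds). The fingers move at their own pace and stop on an object; FORCE is the grip in N (left out, the last holds). Time passes only in rows, so rows that repeat a pose let the fingers close. It gives the time, the measured TCP pose, the force and the opening at its end, in the units of the state.
- robot.read_state(): the state, without advancing time (a new reading comes with each control period).
- robot.read_camera(name): name is "side" or "top" or "wrist"; returns a dict with "color" (420x560x3 uint8, blue, green, red), "camera_matrix" (3x3 intrinsics, pixels), "R" (3x3) and "t" (3): a world point X has camera coordinates R X + t. Camera axes: x right, y down, z forward; pixel columns grow to the right and rows downward; lengths in m; the calibration is good to about 2 mm. A picture is of the moment at which its call begins. There is no depth.
- robot.close_job(): hands the job in, once; it reports no verdict.
Trained networks look in the newest picture that a camera, given by its name, has taken for a name from the list of things; names that differ only in an ending like _2 or _b are one class to them, and where a whole thing is asked for, a point or a joint stands for the part that bears it (a point fixed in the world has none). Each returns a list of dicts, best first, with "score" (0 to 1); they miss things now and then, are a little off and sometimes report something else, mostly with a low value. They report only what shows in the picture. A call takes as long as a camera call. They do not tell look-alikes from the thing itself.
- robot.outline_of(camera, label): "mask" (420x560 bool, what is visible of it).
- robot.mark_of(camera, label): "location" ([x, y, z] in m, in the coordinates of the camera as it stood for that picture, good to about 4 mm: a listed point, or the origin of a listed thing).
The state is a dict: "t": time; "q": joint angles; "dq": joint speeds; "joint_torque": joint torques, N m; "tool_pos": TCP position; "orientation": TCP orientation; "force": force on the tool from outside, world axes, zero at the start; "wrist_torque": the same for the moment, N m; "opening": finger opening in m.
Only numpy, scipy, OpenCV 4.12 (cv2) and the standard library are available. Lean on these libraries where they do the work, as an engineer would, in place of code of your own. Each camera call takes 0.05 s, during which the arm holds its last target.

## Working session

There is one attempt and no reset: what is moved stays moved. The work goes in short steps, Python scripts to look and compute and a shell command to move; the robot and the scene stay as the last step left them, time stands still between calls to the robot, and variables do not carry over. Pictures are saved under pics/ and viewed, and the job is handed in when it is done.

```bash
ls; mkdir -p pics; cat > h.py <<'E'
from plant import robot
import numpy as np, cv2
from scipy.spatial.transform import Rotation as Ro
def pic(cam,name):
    c=robot.read_camera(cam); cv2.imwrite('pics/'+name,c['color']); return c
def marks(cam,labels,c):
    R=np.array(c['R']);t=np.array(c['t']);K=np.array(c['camera_matrix'])
    for l in labels:
        for d in robot.mark_of(cam,l)[:3]:
            p=np.array(d['location']); w=R.T@(p-t); u=K@p; u=u[:2]/u[2]
            print(cam,l,round(d['score'],2),w.round(4),u.round(0))
def totool(w):
    s=robot.read_state(); r=Ro.from_rotvec(s['orientation'])
    return r.inv().apply(np.array(w)-s['tool_pos'])
E
python3 - <<'E'
from h import *
L=['cab_drawer0_handle','spacer_mid','jig_a','jig_b','tube_a_mid','tube_b_mid','hammer','wrench','can']
for cam in ['top','side','wrist']:
    c=pic(cam,cam+'0.png'); marks(cam,L,c)
s=robot.read_state(); print(s); print(Ro.from_rotvec(s['orientation']).as_matrix().round(3))
E
```

```text
pics
top cab_drawer0_handle 0.95 [0.5824 0.2306 0.0593] [147. 212.]
top jig_a 0.66 [ 5.678e-01 -3.800e-02 -3.000e-04] [262. 221.]
top jig_a 0.57 [ 0.5536 -0.2577 -0.0021] [352. 227.]
top jig_b 0.66 [ 5.678e-01 -3.800e-02 -3.000e-04] [262. 221.]
top jig_b 0.57 [ 0.5536 -0.2577 -0.0021] [352. 227.]
top tube_a_mid 0.84 [ 0.3596 -0.032   0.0085] [259. 307.]
top tube_a_mid 0.74 [ 0.56   -0.0271  0.0206] [258. 223.]
top tube_a_mid 0.61 [0.3468 0.145  0.0075] [186. 311.]
top tube_b_mid 0.62 [ 0.5598 -0.2525  0.0181] [351. 224.]
top hammer 0.59 [ 0.7631 -0.1064 -0.0039] [291. 143.]
top wrench 0.78 [ 0.3759 -0.2196 -0.0021] [336. 300.]
top can 0.95 [ 0.6588 -0.3852  0.0042] [403. 185.]
side cab_drawer0_handle 0.89 [0.5905 0.2309 0.0652] [186. 291.]
side spacer_mid 0.38 [0.6984 0.2608 0.0525] [134. 284.]
side jig_a 0.97 [ 0.5682 -0.0385  0.0034] [270. 243.]
side jig_a 0.97 [ 0.56   -0.2612  0.0016] [318. 197.]
side jig_b 0.97 [ 0.5682 -0.0385  0.0034] [270. 243.]
side jig_b 0.97 [ 0.56   -0.2612  0.0016] [318. 197.]
side tube_a_mid 0.85 [ 0.3603 -0.0315  0.013 ] [351. 274.]
side tube_a_mid 0.6
[... 368 characters left out ...]
e-01,  1.48819400e+00,  3.98709919e-05,
        1.52301796e+00, -8.54102625e-02]), 'dq': array([-7.87602619e-04,  1.45032139e-03, -1.46752062e-05,  4.22694565e-04,
       -2.09923632e-03,  1.20005232e-03]), 'joint_torque': array([ 9.40879818e-05, -5.59747982e+01, -4.92047131e+01,  7.68328761e-02,
        2.26823782e-02,  9.92779746e-06]), 'tool_pos': array([ 0.2440315 , -0.54813502,  0.2186457 ]), 'orientation': array([-3.07295387e+00, -6.53056328e-01, -6.06624289e-05]), 'force': array([ 0.0878366 , -0.15718954, -0.58031372]), 'wrist_torque': array([ 0.00231702,  0.02251445, -0.00424647]), 'opening': 0.0926897327894302}
[[ 0.914  0.407  0.   ]
 [ 0.407 -0.914  0.   ]
 [ 0.    -0.    -1.   ]]
```

View pics/top0.png

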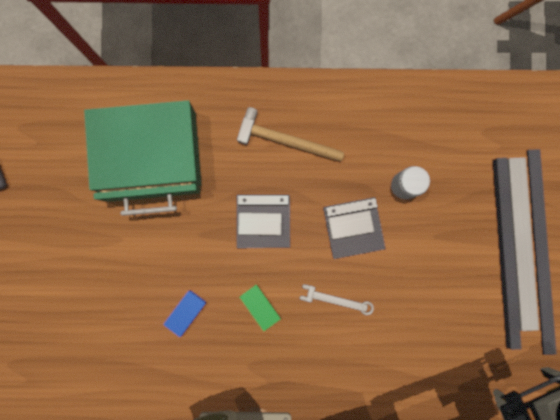

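View pics/side0.png

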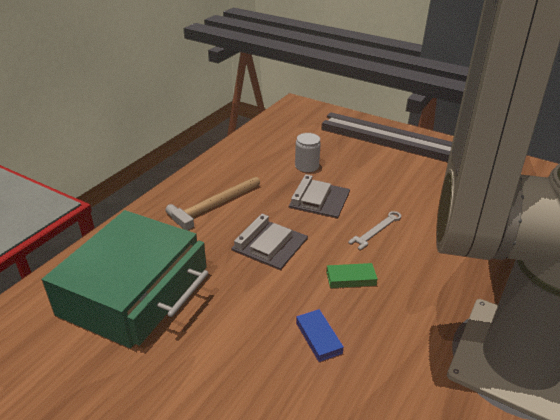

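The top view shows the cabinet at upper left with its handle at (147,210). The left jig (263,221) has a visible gap below its bar, and the right jig (353,228) has a much narrower one. Blue and green look-alikes lie nearer the robot. Next I'll measure yaws and gaps.

```bash
cat >> h.py <<'E'
def unproj(c,uv,z):
    R=np.array(c['R']);t=np.array(c['t']);K=np.array(c['camera_matrix'])
    uv=np.atleast_2d(np.array(uv,float)); d=(np.linalg.inv(K)@np.c_[uv,np.ones(len(uv))].T).T@R
    o=-R.T@t; return o+d*((z-o[2])/d[:,2])[:,None]
def rects(cam,c,l,z,n=3):
    for d in robot.outline_of(cam,l)[:n]:
        m=d['mask']; v,u=np.nonzero(m); p=unproj(c,np.c_[u,v],z)[:,:2]
        r=cv2.minAreaRect((p*1000).astype(np.float32))
        print(cam,l,round(d['score'],2),'px',u.mean().round(),v.mean().round(),'mm',np.round(r[0],1),np.round(r[1],1),round(r[2],1))
E
python3 - <<'E'
from h import *
for cam in ['top','side']:
    c=robot.read_camera(cam)
    rects(cam,c,'cab_drawer0_handle',.062,1)
    rects(cam,c,'jig_a',.008)
    rects(cam,c,'tube_a_mid',.028,4)
c=robot.read_camera('top'); im=c['color'][90:270,70:400]
cv2.imwrite('pics/top1.png',cv2.resize(im,None,fx=2.4,fy=2.4,interpolation=cv2.INTER_CUBIC))
E
```

```text
top cab_drawer0_handle 0.68 px 146.0 194.0 mm [613.9 229.9] [ 65.4 247.2] 4.8
top jig_a 0.9 px 356.0 229.0 mm [ 551.4 -262.8] [132.1 134.2] 11.4
top jig_a 0.78 px 265.0 219.0 mm [567.8 -39.3] [129.5 127.5] 0.3
top tube_a_mid 0.83 px 260.0 223.0 mm [560.6 -32.6] [ 52.9 100.9] 0.5
top tube_a_mid 0.83 px 185.0 313.0 mm [346.6 143.9] [ 50.9 104.6] 54.2
top tube_a_mid 0.68 px 260.0 307.0 mm [360.5 -34.1] [100.4  52.7] 37.1
top tube_a_mid 0.66 px 148.0 196.0 mm [615.4 238.7] [ 69.4 255. ] 5.7
side cab_drawer0_handle 0.75 px 321.0 199.0 mm [ 523.4 -196.1] [125.6 152.5] 11.8
side jig_a 0.95 px 267.0 243.0 mm [571.  -41.2] [142.9 154.5] 0.8
side jig_a 0.92 px 321.0 199.0 mm [ 555.5 -266.8] [135.5 163.4] 11.3
side jig_a 0.47 px 270.0 242.0 mm [567.4 -40.1] [118.5  62.1] 89.9
side tube_a_mid 0.81 px 351.0 275.0 mm [354.  -13.5] [102.8  68.7] 36.1
side tube_a_mid 0.75 px 319.0 335.0 mm [339.7 161.4] [ 59.7 112.8] 54.4
side tube_a_mid 0.56 px 270.0 241.0 mm [556.4 -19.7] [118.   61.5] 89.3
```

View pics/top1.png

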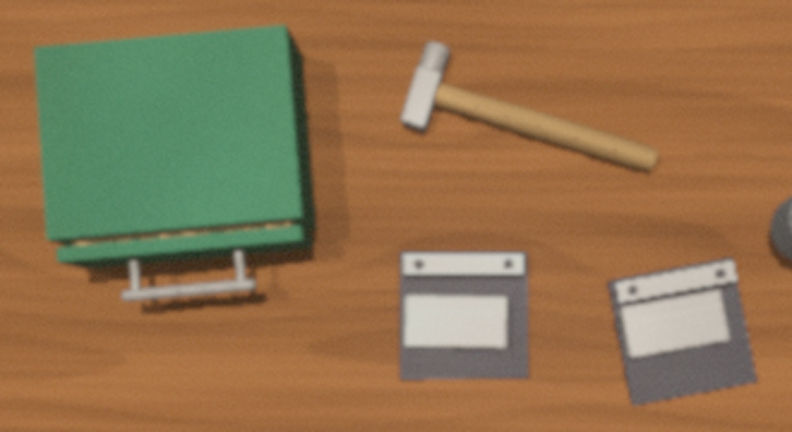

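The left jig has the wide gap, about 22 mm against about 6 mm on the right. The cabinet yaw is about +5° and the drawer is slightly ajar. I'm moving above the handle now.

```bash
python3 -m pendant '[{"delta_pos":[0.035,-0.03,0],"spin":-0.12},{"delta_pos":[0.07,-0.064,0],"spin":-0.26},{"delta_pos":[0.105,-0.095,0],"spin":-0.4},{"delta_pos":[0.14,-0.127,0],"spin":-0.54},{"delta_pos":[0.175,-0.159,0],"spin":-0.68},{"delta_pos":[0.21,-0.191,0],"spin":-0.82},{"delta_pos":[0.245,-0.223,0],"spin":-0.96},{"delta_pos":[0.28,-0.255,0],"spin":-1.1},{"delta_pos":[0.315,-0.287,0],"spin":-1.24},{"delta_pos":[0.35,-0.318,0],"spin":-1.24}]' 0.44 40
python3 - <<'E'
from h import *
s=robot.read_state(); print(totool([.586,.231,.2])); print(Ro.from_rotvec(s['orientation']).as_matrix().round(3))
E
```

```text
t: 2.95
tool_pos: [0.4349, -0.1134, 0.219]
orientation: [2.115, 2.322, 0.001]
force: [1.9, -0.9, 0.9]
opening: 0.0265
[0.32888638 0.18244992 0.01902346]
[[-0.093  0.996  0.001]
 [ 0.996  0.093 -0.   ]
 [-0.     0.001 -1.   ]]
```

```bash
python3 -m pendant '[{"delta_pos":[0.04,0.022,0],"spin":0},{"delta_pos":[0.082,0.045,0.0],"spin":0},{"delta_pos":[0.123,0.068,0],"spin":0},{"delta_pos":[0.164,0.091,0],"spin":0},{"delta_pos":[0.205,0.114,0],"spin":0},{"delta_pos":[0.246,0.137,0],"spin":0},{"delta_pos":[0.29,0.16,0.01],"spin":0},{"delta_pos":[0.329,0.182,0.019],"spin":0},{"delta_pos":[0.329,0.182,0.019],"spin":0}]'
python3 - <<'E'
from h import *
c=pic('wrist','w1.png'); marks('wrist',['cab_drawer0_handle'],c)
c=pic('top','t2.png'); marks('top',['cab_drawer0_handle'],c)
c=pic('side','s2.png'); marks('side',['cab_drawer0_handle'],c)
print(robot.read_state()['tool_pos'])
E
```

```text
t: 3.85
tool_pos: [0.5849, 0.2356, 0.1961]
orientation: [-2.109, -2.325, 0.004]
force: [-0.6, -0.3, -0.2]
opening: 0.0265
wrist cab_drawer0_handle 0.9 [0.5865 0.2238 0.063 ] [285. 206.]
top cab_drawer0_handle 0.6 [0.5869 0.2278 0.0599] [148. 210.]
side cab_drawer0_handle 0.65 [0.5888 0.2313 0.064 ] [187. 292.]
[0.5858561  0.22992288 0.20121544]
```

View pics/w1.png

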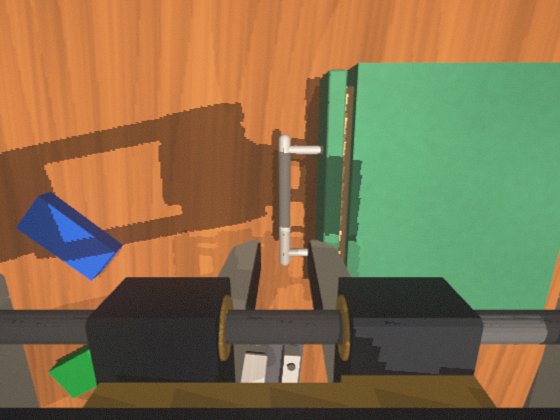

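View pics/s2.png

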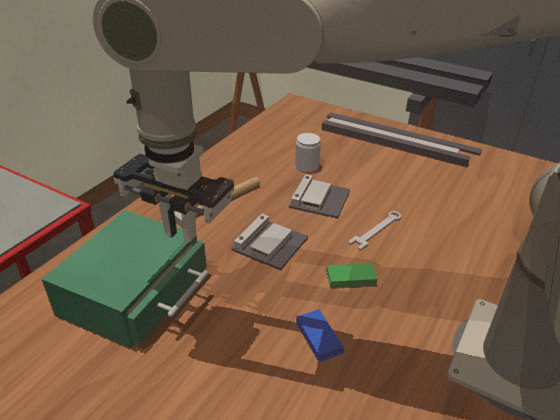

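The wrist view shows the handle at column 285, parallel to the fingers and centred between them. Descending.

```bash
python3 -m pendant '[{"delta_pos":[0,0,0.04],"spin":0},{"delta_pos":[0,0,0.08],"spin":0},{"delta_pos":[0,0,0.11],"spin":0},{"delta_pos":[0,0,0.135],"spin":0},{"delta_pos":[0,0,0.155],"spin":0},{"delta_pos":[0,0,0.155],"spin":0}]'
python3 -m pendant '[{"delta_pos":[0,0,0],"spin":0},{"delta_pos":[0,0,0],"spin":0},{"delta_pos":[0,0,0],"spin":0}]' 1 30
python3 - <<'E'
from h import *
c=pic('side','s3.png')
E
```

```text
t: 4.75
tool_pos: [0.5841, 0.228, 0.0435]
orientation: [-2.119, -2.319, 0.004]
force: [-1.1, 0.7, -1.4]
opening: 0.0262
t: 5.05
tool_pos: [0.5853, 0.2279, 0.0455]
orientation: [2.119, 2.318, -0.001]
force: [-0.8, -1.2, 2.8]
opening: 0.0097
```

View pics/s3.png

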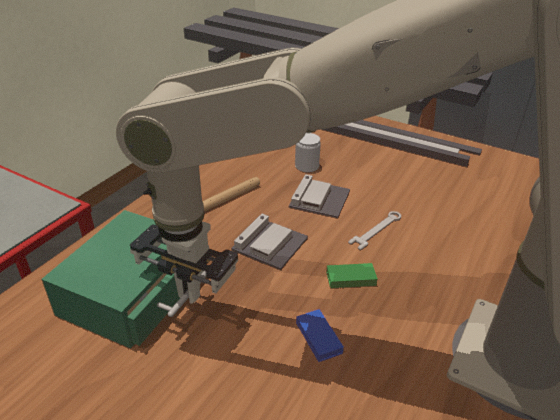

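The fingers hold the handle bar (opening 9.7 mm). Pulling out along tool −y.

```bash
python3 -m pendant '[{"delta_pos":[0,-0.01,0],"spin":0},{"delta_pos":[0,-0.025,0],"spin":0},{"delta_pos":[0,-0.04,0],"spin":0},{"delta_pos":[0,-0.055,0],"spin":0},{"delta_pos":[0,-0.068,0],"spin":0},{"delta_pos":[0,-0.08,0],"spin":0},{"delta_pos":[0,-0.09,0],"spin":0},{"delta_pos":[0,-0.1,0],"spin":0},{"delta_pos":[0,-0.105,0],"spin":0},{"delta_pos":[0,-0.105,0],"spin":0}]'

```

```text
t: 6.1
tool_pos: [0.4794, 0.2174, 0.0455]
orientation: [2.117, 2.318, -0.004]
force: [-0.6, -6.8, -1.1]
opening: 0.0101
```

```bash
python3 -m pendant '[{"delta_pos":[0,-0.005,0],"spin":0},{"delta_pos":[0,-0.01,0],"spin":0},{"delta_pos":[0,-0.015,0],"spin":0},{"delta_pos":[0,-0.02,0],"spin":0},{"delta_pos":[0,-0.02,0],"spin":0}]'

```

```text
t: 6.6
tool_pos: [0.4587, 0.2153, 0.0455]
orientation: [2.117, 2.318, -0.005]
force: [-0.4, -5.0, -1.9]
opening: 0.0102
```

```bash
python3 -m pendant '[{"delta_pos":[0,-0.003,0],"spin":0},{"delta_pos":[0,-0.006,0],"spin":0},{"delta_pos":[0,-0.009,0],"spin":0},{"delta_pos":[0,-0.012,0],"spin":0},{"delta_pos":[0,-0.012,0],"spin":0}]'

```

```text
t: 7.1
tool_pos: [0.4577, 0.2151, 0.0467]
orientation: [2.109, 2.306, 0.024]
force: [61.5, 5.0, -53.8]
opening: 0.0106
```

The drawer is at its stop, as the force jump shows. Relaxing, then opening the fingers.

```bash
python3 -m pendant '[{"delta_pos":[0,0,0],"spin":0},{"delta_pos":[0,0,0],"spin":0}]'
python3 -m pendant '[{"delta_pos":[0,0,0],"spin":0},{"delta_pos":[0,0,0],"spin":0}]' 0.4

```

```text
t: 7.3
tool_pos: [0.4584, 0.2151, 0.0466]
orientation: [2.109, 2.305, 0.026]
force: [6.8, -2.3, -4.2]
opening: 0.0097
t: 7.5
tool_pos: [0.4581, 0.2156, 0.047]
orientation: [2.109, 2.306, 0.026]
force: [-0.7, 0.4, 0.5]
opening: 0.022
```

```bash
python3 -m pendant '[{"delta_pos":[0,0,-0.03],"spin":0},{"delta_pos":[0,0,-0.07],"spin":0},{"delta_pos":[0,0.02,-0.11],"spin":0},{"delta_pos":[0,0.04,-0.15],"spin":0},{"delta_pos":[0,0.04,-0.15],"spin":0}]' -1
python3 - <<'E'
from h import *
c=pic('wrist','w4.png'); marks('wrist',['cab_drawer0_handle','spacer_mid'],c)
c=pic('top','t4.png'); marks('top',['cab_drawer0_handle','spacer_mid'],c)
c=pic('side','s4.png'); marks('side',['cab_drawer0_handle','spacer_mid'],c)
s=robot.read_state(); print(s['tool_pos'],Ro.from_rotvec(s['orientation']).as_matrix().round(3))
E
```

```text
t: 8.0
tool_pos: [0.4991, 0.2207, 0.2058]
orientation: [2.106, 2.302, 0.043]
force: [1.4, -0.2, 0.4]
opening: 0.0617
wrist cab_drawer0_handle 0.76 [0.4577 0.2103 0.0604] [236. 199.]
wrist spacer_mid 0.6 [0.568  0.2534 0.0508] [350. 163.]
top cab_drawer0_handle 0.81 [0.4578 0.216  0.0613] [152. 266.]
top spacer_mid 0.61 [0.5664 0.2462 0.0536] [141. 219.]
side cab_drawer0_handle 0.68 [0.4621 0.2165 0.0645] [247. 313.]
side spacer_mid 0.73 [0.5709 0.2487 0.054 ] [189. 305.]
[0.493549   0.21881312 0.19664027] [[-0.089  0.996  0.021]
 [ 0.996  0.089  0.001]
 [-0.001  0.021 -1.   ]]
```

View pics/w4.png

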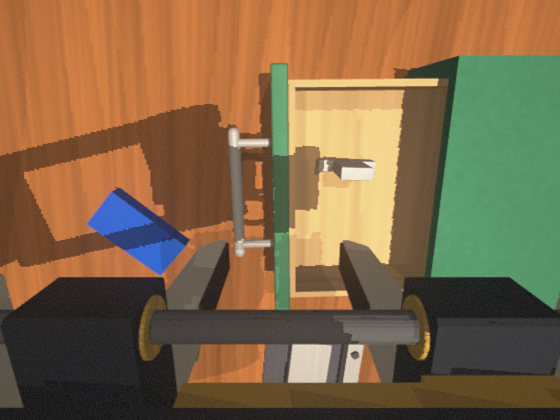

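View pics/s4.png

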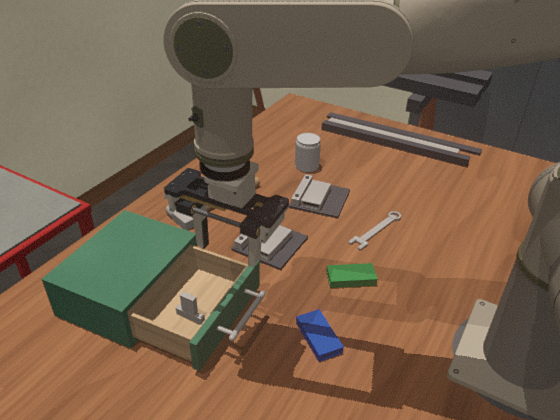

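View pics/t4.png

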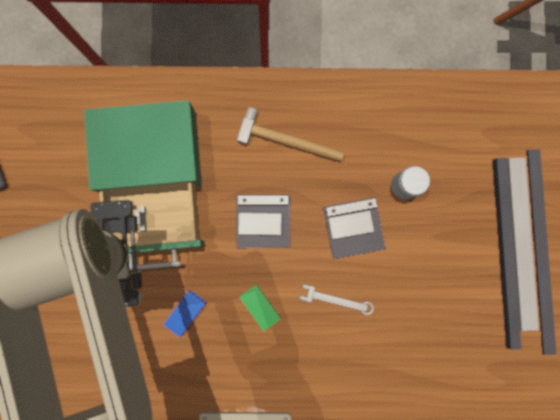

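The drawer is out, and the spacer stands in it at wrist pixel (350,165) and side pixel (190,305). The tool is left tilted about 1.2°. Zooming in for the spacer yaw.

```bash
python3 - <<'E'
from h import *
c=robot.read_camera('wrist'); im=c['color'][130:200,290:410]
cv2.imwrite('pics/w5.png',cv2.resize(im,None,fx=6,fy=6,interpolation=cv2.INTER_CUBIC))
for d in robot.outline_of('wrist','spacer_mid')[:1]:
    m=d['mask']; v,u=np.nonzero(m); print(d['score'],u.min(),u.max(),v.min(),v.max())
s=robot.read_state(); print(s['q'],s['tool_pos'])
R=np.array(c['R']); print('cam',-R.T@np.array(c['t']),R[2])
E
```

```text
0.94 325 386 157 180
[ 0.32649936 -0.04158981  1.70468106 -0.0060472   1.45715831  0.23793976] [0.49395698 0.21892422 0.19717528]
cam [0.48313622 0.29624139 0.36298114] [ 0.04498108 -0.27888056 -0.95927177]
```

View pics/w5.png

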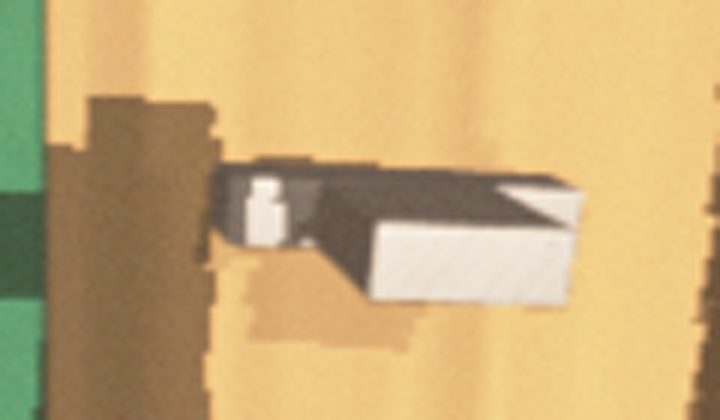

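The tab top is the bright quad, with crop corners (375,222), (580,228), (568,304) and (370,300). Unprojecting it at z = 0.082.

```bash
python3 - <<'E'
from h import *
c=robot.read_camera('wrist')
q=np.array([(375,222),(580,228),(568,304),(370,300)])/6+[290,130]
p=unproj(c,q,.082)[:,:2]; print(p.round(4),p.mean(0))
for a,b in((0,1),(3,2)):
    d=p[b]-p[a]; print(np.hypot(*d),np.degrees(np.arctan2(d[1],d[0])))
f=np.array([(215,162),(552,176)])/6+[290,130]; pf=unproj(c,f,.040)[:,:2]; d=pf[1]-pf[0]; print(pf,np.hypot(*d),np.degrees(np.arctan2(d[1],d[0])))
pm=p.mean(0); print(totool([pm[0],pm[1],.15]))
E
```

```text
[[0.554  0.2536]
 [0.5844 0.2553]
 [0.5846 0.2439]
 [0.555  0.242 ]] [0.56950574 0.2486944 ]
0.030369976605656504 3.2212556850930265
0.029637323234542344 3.6757576683369644
[[0.53635887 0.25494087]
 [0.59312751 0.25749133]] 0.0568259068532864 2.5724085763002127
[0.02294101 0.07661789 0.04915258]
```

The spacer is at (0.5695, 0.2487) with yaw about 3°. Moving above it with the jaws turned.

```bash
python3 -m pendant '[{"delta_pos":[0.003,0.01,0],"spin":-0.14},{"delta_pos":[0.006,0.02,0],"spin":-0.28},{"delta_pos":[0.009,0.03,0],"spin":-0.42},{"delta_pos":[0.012,0.04,0],"spin":-0.56},{"delta_pos":[0.015,0.05,0],"spin":-0.7},{"delta_pos":[0.018,0.06,0.01],"spin":-0.84},{"delta_pos":[0.021,0.07,0.015],"spin":-0.98},{"delta_pos":[0.023,0.077,0.02],"spin":-1.12},{"delta_pos":[0.023,0.077,0.025],"spin":-1.26},{"delta_pos":[0.023,0.077,0.03],"spin":-1.4}]' 0.1
python3 -m pendant '[{"delta_pos":[0,0,0],"spin":-0.135},{"delta_pos":[0,0,0],"spin":-0.135}]'
python3 - <<'E'
from h import *
c=pic('wrist','w6.png'); marks('wrist',['spacer_mid'],c)
s=robot.read_state(); print(s['tool_pos'],Ro.from_rotvec(s['orientation']).as_matrix().round(3),totool([.5695,.2487,.047]))
E
```

```text
t: 9.6
tool_pos: [0.5696, 0.2488, 0.1686]
orientation: [0.119, 3.117, 0.003]
force: [-0.2, -0.2, 0.2]
opening: 0.0415
t: 9.8
tool_pos: [0.5693, 0.2487, 0.1681]
orientation: [-0.096, 3.119, 0.0]
force: [-0.2, -0.2, 0.0]
opening: 0.0418
[0.56955409 0.24876969 0.16860885] [[-0.998 -0.055  0.022]
 [-0.055  0.998  0.001]
 [-0.022 -0.    -1.   ]] [ 2.74936422e-03 -6.09185989e-05  1.21577784e-01]
```

View pics/w6.png

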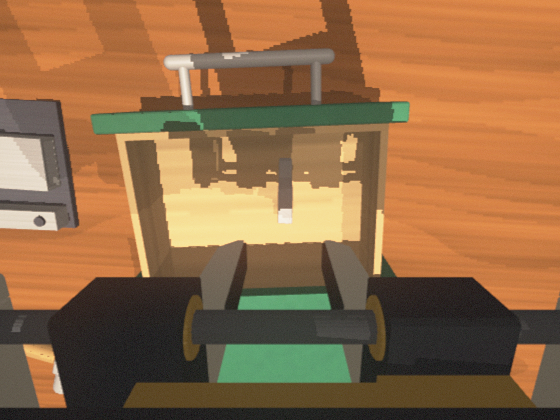

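The spacer (column 285) is centred between the fingers and parallel to them. Descending.

```bash
python3 -m pendant '[{"delta_pos":[0.001,0,0.035],"spin":0},{"delta_pos":[0.002,0,0.07],"spin":0},{"delta_pos":[0.003,0,0.1],"spin":0},{"delta_pos":[0.003,0,0.121],"spin":0},{"delta_pos":[0.003,0,0.121],"spin":0}]'
python3 -m pendant '[{"delta_pos":[0,0,0],"spin":0},{"delta_pos":[0,0,0],"spin":0},{"delta_pos":[0,0,0],"spin":0},{"delta_pos":[0,0,0],"spin":0}]' 1 40

```

```text
t: 10.4
tool_pos: [0.5664, 0.2477, 0.0436]
orientation: [-0.08, 3.125, -0.002]
force: [-0.9, 0.4, 0.3]
opening: 0.042
t: 10.8
tool_pos: [0.5674, 0.2481, 0.0451]
orientation: [-0.08, 3.123, -0.001]
force: [-0.0, 0.3, 0.3]
opening: 0.0143
```

```bash
python3 -m pendant '[{"delta_pos":[0,0,0],"spin":0},{"delta_pos":[0,0,-0.002],"spin":0},{"delta_pos":[0,0,-0.006],"spin":0},{"delta_pos":[0,0,-0.012],"spin":0}]'

```

```text
t: 11.2
tool_pos: [0.5667, 0.2479, 0.057]
orientation: [-0.08, 3.123, -0.002]
force: [0.6, -0.7, -1.9]
opening: 0.0119
```

The spacer is held (about 2 N of weight). Lifting it clear, then carrying it over to the left jig while turning the jaws.

```bash
python3 -m pendant '[{"delta_pos":[0,0,-0.03],"spin":0},{"delta_pos":[0,0,-0.07],"spin":0},{"delta_pos":[0,0,-0.11],"spin":0},{"delta_pos":[0,0,-0.14],"spin":0},{"delta_pos":[-0.001,-0.03,-0.15],"spin":0.12},{"delta_pos":[-0.003,-0.07,-0.15],"spin":0.26},{"delta_pos":[-0.005,-0.11,-0.15],"spin":0.4},{"delta_pos":[-0.007,-0.15,-0.15],"spin":0.54},{"delta_pos":[-0.009,-0.19,-0.15],"spin":0.68},{"delta_pos":[-0.01,-0.23,-0.15],"spin":0.82}]'
python3 - <<'E'
from h import *
s=robot.read_state(); R=Ro.from_rotvec(s['orientation']).as_matrix(); print(R.round(3),np.degrees(np.arctan2(R[1,1],R[0,1])),totool([.597,-.03,.15]))
E
```

```text
t: 12.2
tool_pos: [0.5859, 0.0173, 0.2082]
orientation: [1.18, 2.893, 0.01]
force: [-0.7, -0.3, -1.7]
opening: 0.0119
[[-0.715  0.699  0.018]
 [ 0.699  0.715 -0.001]
 [-0.013  0.012 -1.   ]] 45.62318946208308 [-0.04024689 -0.02668681  0.05837714]
```

```bash
python3 -m pendant '[{"delta_pos":[-0.015,-0.01,0.01],"spin":0.13},{"delta_pos":[-0.03,-0.02,0.025],"spin":0.26},{"delta_pos":[-0.04,-0.027,0.04],"spin":0.39},{"delta_pos":[-0.04,-0.027,0.058],"spin":0.52},{"delta_pos":[-0.04,-0.027,0.058],"spin":0.65},{"delta_pos":[-0.04,-0.027,0.058],"spin":0.79},{"delta_pos":[-0.04,-0.027,0.058],"spin":0.79}]'
python3 - <<'E'
from h import *
for cam in ['wrist','top','side']:
    c=pic(cam,cam[0]+'7.png'); marks(cam,['jig_a','tube_a_mid','spacer_mid'],c)
s=robot.read_state(); R=Ro.from_rotvec(s['orientation']).as_matrix(); print(R.round(3),s['tool_pos'],np.degrees(np.arctan2(R[1,1],R[0,1])))
E
```

```text
t: 12.9
tool_pos: [0.5966, -0.0302, 0.1506]
orientation: [2.208, 2.216, 0.019]
force: [-0.3, 0.3, -2.3]
opening: 0.0116
wrist tube_a_mid 0.67 [ 0.3608 -0.034   0.0113] [ 37. 197.]
wrist spacer_mid 0.71 [ 0.5933 -0.0326  0.1585] [278. 265.]
top jig_a 0.67 [ 0.5549 -0.2598 -0.0009] [352. 227.]
top jig_a 0.31 [ 0.5603 -0.2524  0.0197] [351. 224.]
top tube_a_mid 0.62 [ 0.3558 -0.035   0.0094] [260. 308.]
top tube_a_mid 0.51 [ 0.5593 -0.0291  0.0171] [259. 224.]
side jig_a 0.86 [ 0.5698 -0.0409  0.0021] [270. 242.]
side jig_a 0.79 [ 0.559  -0.2585 -0.0026] [317. 199.]
side tube_a_mid 0.84 [ 0.3587 -0.0316  0.0061] [351. 277.]
side tube_a_mid 0.83 [0.343  0.1477 0.0078] [320. 335.]
side tube_a_mid 0.71 [ 0.5646 -0.0303  0.0223] [270. 239.]
side spacer_mid 0.6 [ 0.6022 -0.0315  0.1579] [256. 184.]
[[-0.007  1.     0.018]
 [ 1.     0.007 -0.001]
 [-0.001  0.018 -1.   ]] [ 0.59660335 -0.03004226  0.15038703] 0.3755068547146613
```

View pics/w7.png

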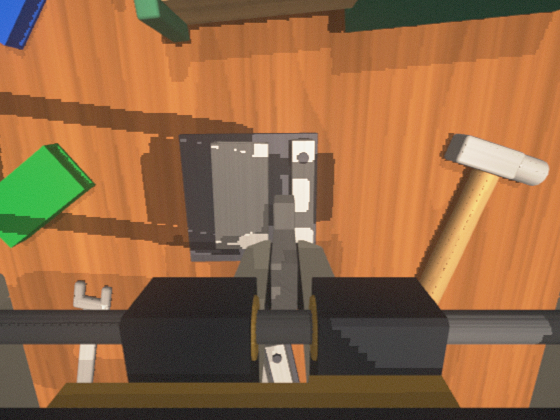

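View pics/s7.png

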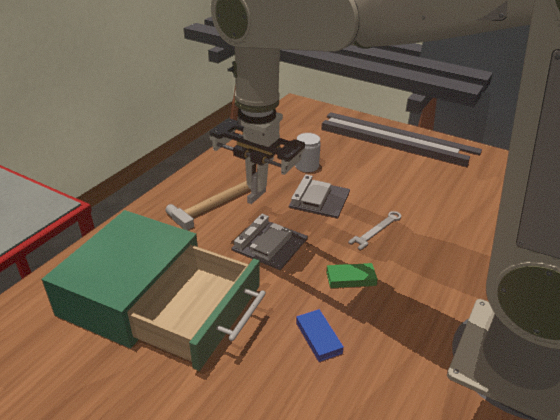

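The spacer is now over the left jig. The gap shows in the wrist view between the tube's edge (column 268) and the bar (column 291). Zooming in to measure it.

```bash
python3 - <<'E'
from h import *
c=robot.read_camera('wrist'); im=c['color'][125:265,175:335]
cv2.imwrite('pics/w8.png',cv2.resize(im,None,fx=4,fy=4,interpolation=cv2.INTER_CUBIC))
for u,v in [(268,150),(268,190),(291,150),(291,190),(316,135)]:
    print(u,v,unproj(c,[u,v],.028).round(4))
E
```

```text
268 150 [[0.5844 0.0133 0.028 ]]
268 190 [[ 0.5842 -0.0231  0.028 ]]
291 150 [[0.6048 0.0134 0.028 ]]
291 190 [[ 0.6052 -0.023   0.028 ]]
316 135 [[0.6265 0.0265 0.028 ]]
```

View pics/w8.png

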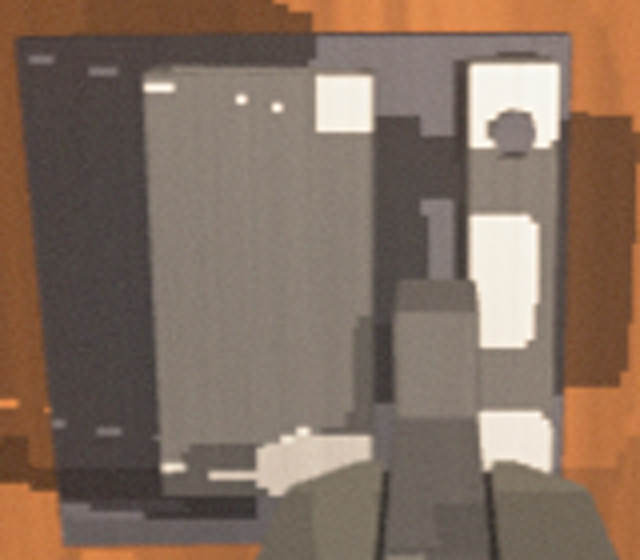

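```bash
python3 - <<'E'
from h import *
c=robot.read_camera('wrist')
print(unproj(c,[[273.5,195],[294,195],[268.75,143],[292,143]],.145).round(4), unproj(c,[[268.75,143],[292,143]],.028).round(4))
print(totool([.596,-.03,.034]))
E
```

```text
[[0.5908 0.0029 0.145 ]
 [0.602  0.0029 0.145 ]
 [0.5884 0.0309 0.145 ]
 [0.6005 0.031  0.145 ]] [[0.5851 0.0194 0.028 ]
 [0.6056 0.0195 0.028 ]]
[ 0.00013183 -0.00267768  0.11635612]
```

```bash
python3 -m pendant '[{"delta_pos":[-0.002,-0.0005,0.02],"spin":0},{"delta_pos":[-0.0025,-0.001,0.05],"spin":0},{"delta_pos":[-0.0025,-0.002,0.07],"spin":0},{"delta_pos":[-0.0025,-0.0025,0.09],"spin":0},{"delta_pos":[-0.0025,-0.003,0.1],"spin":0},{"delta_pos":[-0.0025,-0.003,0.1],"spin":0}]'
python3 - <<'E'
from h import *
c=pic('wrist','w9.png')
s=robot.read_state();print(s['tool_pos'],s['force'])
c=robot.read_camera('side'); im=c['color'][170:290,200:340]
cv2.imwrite('pics/s9.png',cv2.resize(im,None,fx=5,fy=5,interpolation=cv2.INTER_CUBIC))
E
```

```text
t: 14.2
tool_pos: [0.5939, -0.0324, 0.0485]
orientation: [2.207, 2.221, 0.016]
force: [-0.1, -0.1, -2.5]
opening: 0.0118
[ 0.59498824 -0.03254431  0.05002685] [ 1.17576495  0.4685868  -1.62292477]
```

View pics/w9.png

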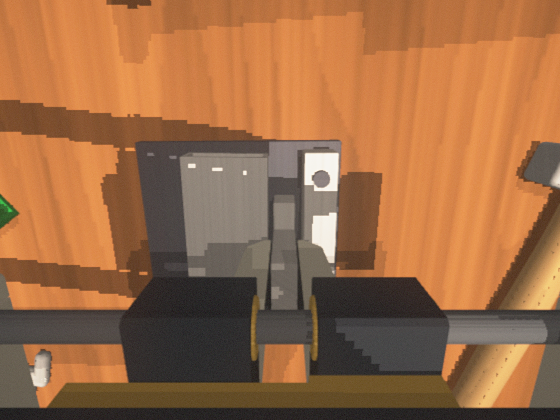

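View pics/s9.png

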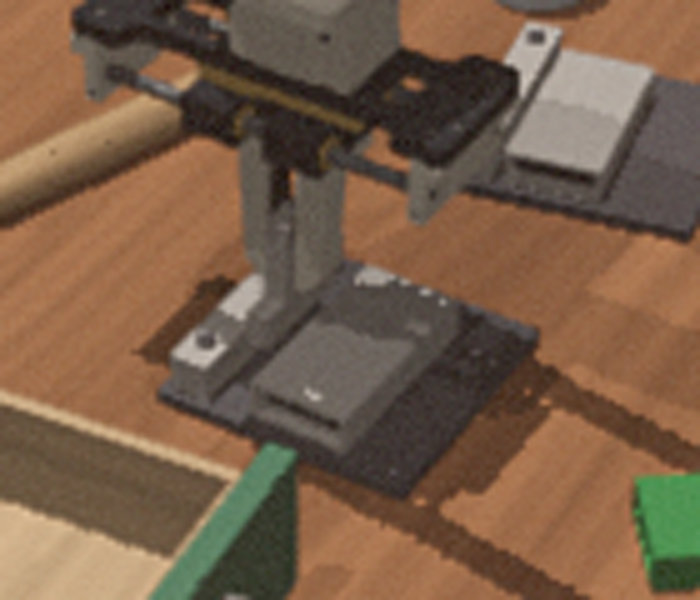

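The spacer (columns 274–295) sits centred in the gap (269–302). Lowering it gently.

```bash
python3 -m pendant '[{"delta_pos":[0,0.0005,0.006],"spin":0},{"delta_pos":[0,0.0005,0.011],"spin":0},{"delta_pos":[0,0.0005,0.015],"spin":0},{"delta_pos":[0,0.0005,0.015],"spin":0},{"delta_pos":[0,0.0005,0.015],"spin":0}]'

```

```text
t: 14.8
tool_pos: [0.5965, -0.0326, 0.036]
orientation: [2.205, 2.219, 0.019]
force: [-0.2, -0.1, -1.7]
opening: 0.0119
```

```bash
python3 -m pendant '[{"delta_pos":[0,0,0.0015],"spin":0},{"delta_pos":[0,0,0.003],"spin":0},{"delta_pos":[0,0,0.004],"spin":0},{"delta_pos":[0,0,0.004],"spin":0}]'

```

```text
t: 15.2
tool_pos: [0.5965, -0.0326, 0.0318]
orientation: [2.205, 2.219, 0.019]
force: [0.4, 0.0, -2.1]
opening: 0.0117
```

```bash
python3 -m pendant '[{"delta_pos":[0,0,0.001],"spin":0},{"delta_pos":[0,0,0.0015],"spin":0},{"delta_pos":[0,0,0.002],"spin":0},{"delta_pos":[0,0,0.002],"spin":0}]'

```

```text
t: 15.6
tool_pos: [0.5968, -0.0326, 0.0315]
orientation: [2.205, 2.219, 0.019]
force: [-7.1, 2.4, 11.1]
opening: 0.0121
```

The foot is on the plate (contact, about 11 N). Releasing.

```bash
python3 -m pendant '[{"delta_pos":[0,0,0],"spin":0},{"delta_pos":[0,0,-0.0005],"spin":0},{"delta_pos":[0,0,-0.0005],"spin":0}]' 0.3
python3 -m pendant '[{"delta_pos":[0,0,-0.02],"spin":0},{"delta_pos":[0,0,-0.05],"spin":0},{"delta_pos":[0,0,-0.09],"spin":0},{"delta_pos":[0,0,-0.12],"spin":0},{"delta_pos":[0,0,-0.12],"spin":0}]'
python3 - <<'E'
from h import *
c=pic('wrist','w10.png'); marks('wrist',['spacer_mid'],c)
im=c['color'][120:290,170:350]; cv2.imwrite('pics/w10z.png',cv2.resize(im,None,fx=3.5,fy=3.5,interpolation=cv2.INTER_CUBIC))
c=robot.read_camera('side'); marks('side',['spacer_mid','tube_a_mid'],c); im=c['color'][170:290,200:340]
cv2.imwrite('pics/s10.png',cv2.resize(im,None,fx=5,fy=5,interpolation=cv2.INTER_CUBIC))
s=robot.read_state();print(s['tool_pos'],s['force'])
E
```

```text
t: 15.9
tool_pos: [0.5971, -0.0327, 0.0322]
orientation: [2.204, 2.219, 0.02]
force: [-0.3, 0.9, 0.2]
opening: 0.0304
t: 16.4
tool_pos: [0.5982, -0.0331, 0.1583]
orientation: [2.199, 2.213, 0.029]
force: [0.7, 0.5, -0.0]
opening: 0.0327
wrist spacer_mid 0.9 [ 0.5957 -0.0308  0.036 ] [277. 195.]
side spacer_mid 0.69 [ 0.6016 -0.0337  0.0374] [257. 227.]
side tube_a_mid 0.96 [0.3474 0.1466 0.0058] [318. 334.]
side tube_a_mid 0.91 [ 0.5638 -0.0271  0.0201] [269. 240.]
side tube_a_mid 0.64 [ 0.3602 -0.0307  0.0111] [351. 275.]
[ 0.59369941 -0.03241617  0.15022435] [ 0.23838366 -0.02556148  0.34424437]
```

View pics/w10z.png

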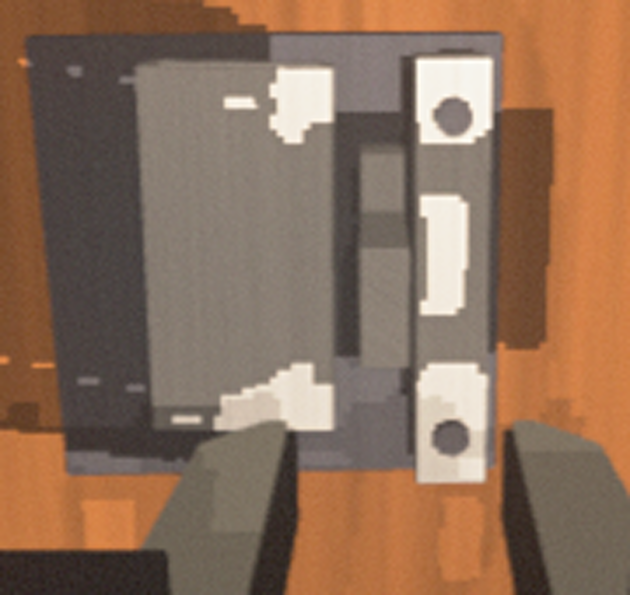

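View pics/s10.png

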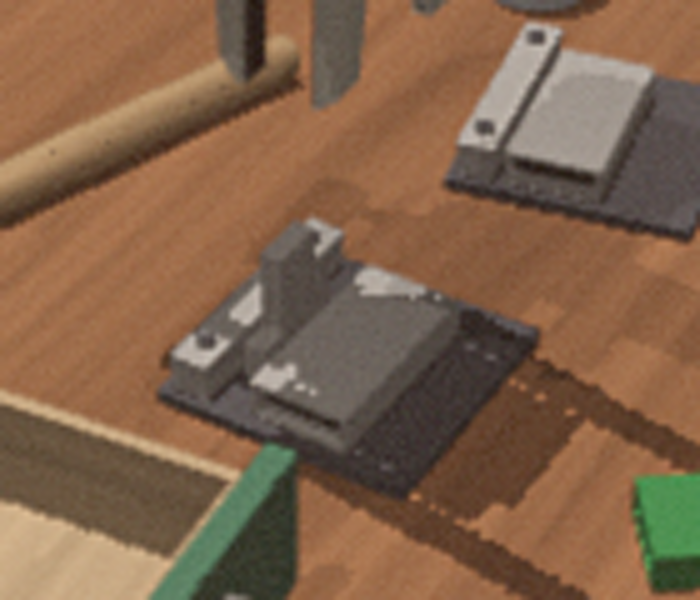

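The spacer stands upright in the gap, flat sides parallel to the bar. Next I'll turn the jaws along the tube and go to its near side so both fingers push together.

```bash
python3 -m pendant '[{"delta_pos":[0,-0.01,0],"spin":0.14},{"delta_pos":[0,-0.02,0],"spin":0.28},{"delta_pos":[0,-0.03,0],"spin":0.42},{"delta_pos":[0,-0.04,0],"spin":0.56},{"delta_pos":[0,-0.05,0],"spin":0.7},{"delta_pos":[0,-0.06,0],"spin":0.84},{"delta_pos":[0,-0.07,0],"spin":0.98},{"delta_pos":[0,-0.08,0],"spin":1.12},{"delta_pos":[0,-0.086,0],"spin":1.26},{"delta_pos":[0,-0.086,0],"spin":1.4}]' 0.48
python3 -m pendant '[{"delta_pos":[0,0,0],"spin":0.1},{"delta_pos":[0,0,0],"spin":0.17},{"delta_pos":[0,0,0],"spin":0.17}]'
python3 - <<'E'
from h import *
c=pic('wrist','w11.png'); marks('wrist',['spacer_mid','tube_a_mid','jig_a'],c)
c=robot.read_camera('side'); rects('side',c,'tube_a_mid',.028,4)
s=robot.read_state(); R=Ro.from_rotvec(s['orientation']).as_matrix(); print(R.round(3),s['tool_pos'],s['opening'],np.degrees(np.arctan2(R[1,1],R[0,1])),totool([.509,-.0315,.03]))
E
```

```text
t: 17.65
tool_pos: [0.506, -0.0328, 0.1471]
orientation: [3.129, 0.269, 0.02]
force: [0.3, 0.9, -0.1]
opening: 0.0244
t: 17.95
tool_pos: [0.505, -0.0326, 0.1454]
orientation: [-3.141, -0.0, -0.016]
force: [0.1, 0.6, -0.6]
opening: 0.0241
wrist spacer_mid 0.86 [ 0.5967 -0.0321  0.0354] [283.  94.]
wrist tube_a_mid 0.85 [ 0.5579 -0.0298  0.0183] [280. 140.]
side tube_a_mid 0.78 px 351.0 276.0 mm [353.4 -14.1] [102.4  68.4] 35.6
side tube_a_mid 0.72 px 271.0 241.0 mm [556.2 -21.1] [ 65.9 123.8] 0.1
side tube_a_mid 0.68 px 319.0 335.0 mm [339.7 162.3] [ 57.  111.7] 53.7
[[ 1.     0.002  0.013]
 [ 0.002 -1.     0.   ]
 [ 0.013 -0.    -1.   ]] [ 0.50594809 -0.03278398  0.14686   ] 0.024079018229808114 -89.85818681909213 [ 0.00158963 -0.00126056  0.11688929]
```

View pics/w11.png

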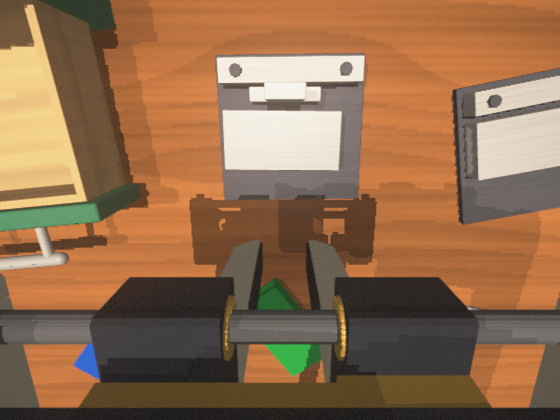

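The wrist view shows the spacer foot at columns 250–321, the tube at 223–341 with its near edge at row 170, and the bar at rows 56–83. Measuring line directions from it.

```bash
python3 - <<'E'
from h import *
c=robot.read_camera('wrist'); im=c['color'][45:205,205:375]; cv2.imwrite('pics/w12.png',cv2.resize(im,None,fx=4.5,fy=4.5,interpolation=cv2.INTER_CUBIC))
for d in robot.outline_of('wrist','tube_a_mid')[:1]:
    m=d['mask']; v,u=np.nonzero(m); p=unproj(c,np.c_[u,v],.028)[:,:2]
    print(d['score'],u.min(),u.max(),v.min(),v.max(),cv2.minAreaRect((p*1000).astype(np.float32)))
E
```

```text
0.86 223 340 112 170 ((558.684814453125, -30.70647430419922), (49.657562255859375, 100.34542083740234), 0.14215557277202606)
```

View pics/w12.png

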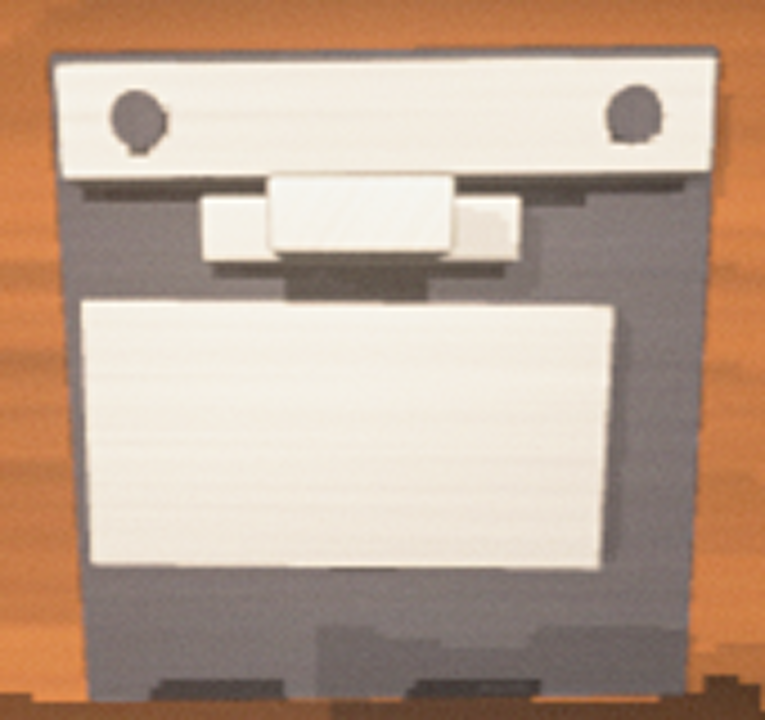

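The bar yaw is about +0.8° and the tube is about 1° askew to it. Aligning the tool to the bar and descending in front of the tube.

```bash
python3 -m pendant '[{"delta_pos":[0.001,-0.001,0.03],"spin":-0.005},{"delta_pos":[0.002,-0.001,0.06],"spin":-0.01},{"delta_pos":[0.002,-0.001,0.09],"spin":-0.01},{"delta_pos":[0.002,-0.001,0.11],"spin":-0.01},{"delta_pos":[0.002,-0.001,0.122],"spin":-0.01},{"delta_pos":[0.002,-0.001,0.122],"spin":-0.01},{"delta_pos":[0.002,-0.001,0.122],"spin":-0.01}]'
python3 - <<'E'
from h import *
s=robot.read_state(); R=Ro.from_rotvec(s['orientation']).as_matrix(); print(s['tool_pos'],s['force'],R[:,2],s['opening'],np.degrees(np.arctan2(R[1,1],R[0,1])))
E
```

```text
t: 19.05
tool_pos: [0.5102, -0.0319, 0.0259]
orientation: [3.141, 0.019, 0.021]
force: [-0.2, -0.5, 0.3]
opening: 0.0246
[ 0.51017964 -0.03185956  0.02585928] [-0.24921972 -0.47253277  0.34167448] [ 1.36262340e-02 -8.42005748e-06 -9.99907159e-01] 0.024567571081327795 -89.30450234202496
```

```bash
python3 -m pendant '[{"delta_pos":[0,0,0.006],"spin":0},{"delta_pos":[0,0,0.011],"spin":0},{"delta_pos":[0,0,0.011],"spin":0},{"delta_pos":[0,0,0.011],"spin":0}]'
python3 -m pendant '[{"delta_pos":[0.005,0,0],"spin":0},{"delta_pos":[0.009,0,0],"spin":0},{"delta_pos":[0.012,0,0],"spin":0},{"delta_pos":[0.015,0,0],"spin":0},{"delta_pos":[0.018,0,0],"spin":0},{"delta_pos":[0.02,0,0],"spin":0},{"delta_pos":[0.02,0,0],"spin":0}]'
python3 - <<'E'
from h import *
s=robot.read_state(); R=Ro.from_rotvec(s['orientation']).as_matrix(); print(s['tool_pos'],s['force'],R[:,2],s['opening'])
c=pic('wrist','w13.png')
c=robot.read_camera('side'); im=c['color'][170:290,200:340]
cv2.imwrite('pics/s13.png',cv2.resize(im,None,fx=5,fy=5,interpolation=cv2.INTER_CUBIC))
E
```

```text
t: 19.45
tool_pos: [0.5103, -0.0319, 0.0149]
orientation: [3.141, 0.019, 0.021]
force: [0.6, -0.6, 0.4]
opening: 0.0244
t: 20.15
tool_pos: [0.5305, -0.0316, 0.0151]
orientation: [3.141, 0.019, 0.021]
force: [-0.4, -0.8, 0.9]
opening: 0.0241
[ 0.53052703 -0.03155013  0.01505973] [-0.3671173  -0.77288801  0.91018654] [ 1.36863175e-02  7.65843086e-05 -9.99906335e-01] 0.02407119339350617
```

View pics/w13.png

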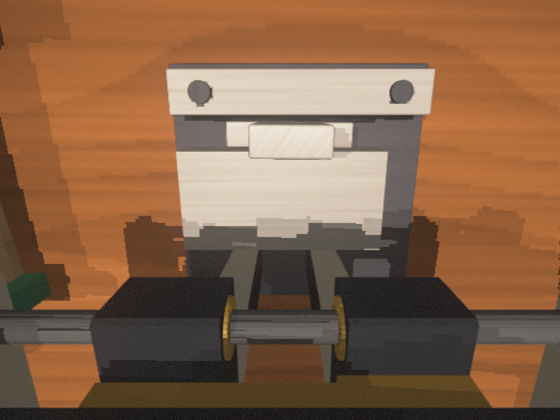

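View pics/s13.png

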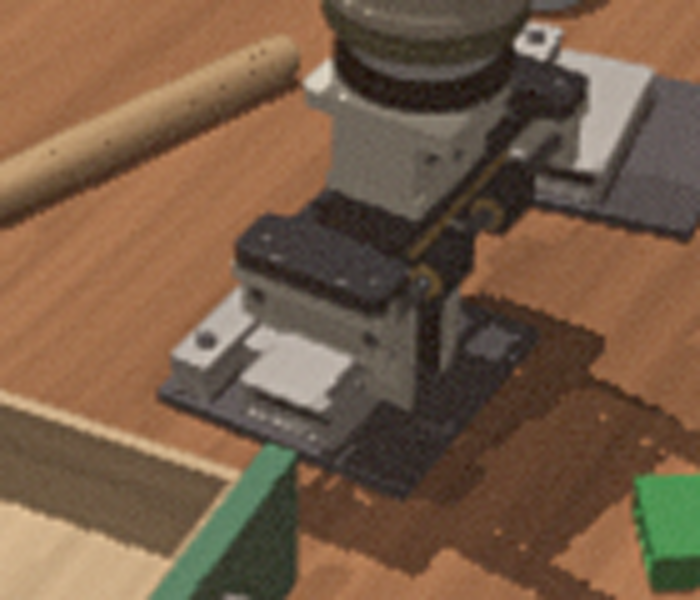

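The fingers are at the tube and the spacer is still standing. Pushing on slowly and watching the force.

```bash
python3 -m pendant '[{"delta_pos":[0.0015,0,0],"spin":0},{"delta_pos":[0.003,0,0],"spin":0},{"delta_pos":[0.0045,0,0],"spin":0},{"delta_pos":[0.005,0,0],"spin":0},{"delta_pos":[0.005,0,0],"spin":0}]'
python3 - <<'E'
from h import *
print(robot.read_state()['wrist_torque'])
E
```

```text
t: 20.75
tool_pos: [0.5348, -0.0315, 0.0151]
orientation: [-3.141, -0.019, -0.019]
force: [-6.5, -0.3, 4.2]
opening: 0.0241
[-0.00344345  1.01989461 -0.0367673 ]
```

```bash
python3 -m pendant '[{"delta_pos":[0.0015,0,0],"spin":0},{"delta_pos":[0.003,0,0],"spin":0},{"delta_pos":[0.003,0,0],"spin":0},{"delta_pos":[0.003,0,0],"spin":0}]'
python3 - <<'E'
from h import *
print(robot.read_state()['wrist_torque'])
E
```

```text
t: 21.15
tool_pos: [0.5351, -0.0314, 0.0147]
orientation: [-3.141, -0.019, -0.01]
force: [-15.8, -0.8, 14.1]
opening: 0.0241
[-1.07059072e-01  2.82556858e+00  1.01058352e-03]
```

```bash
python3 - <<'E'
from h import *
c=pic('wrist','w14.png')
im=c['color'][60:260,150:440]; cv2.imwrite('pics/w14.png',cv2.resize(im,None,fx=2.7,fy=2.7,interpolation=cv2.INTER_CUBIC))
c=robot.read_camera('side'); im=c['color'][180:280,220:320]
cv2.imwrite('pics/s14.png',cv2.resize(im,None,fx=6,fy=6,interpolation=cv2.INTER_CUBIC))
E
```

```text
(no output)
```

View pics/w14.png

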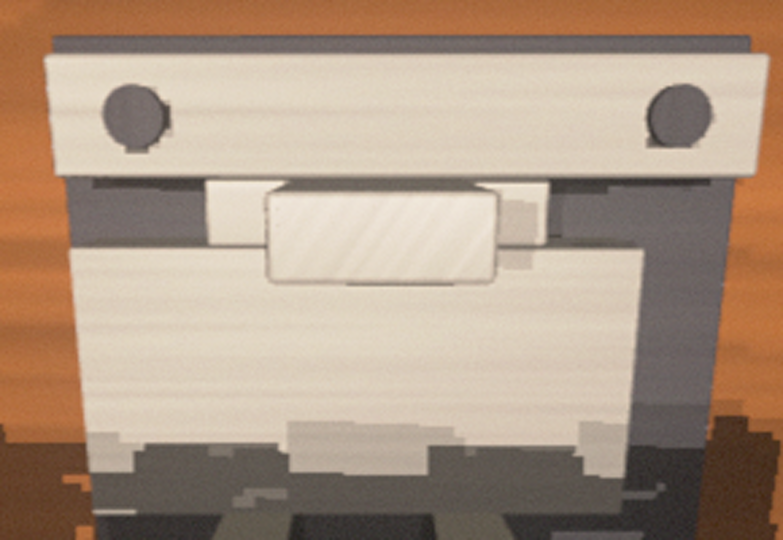

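View pics/s14.png

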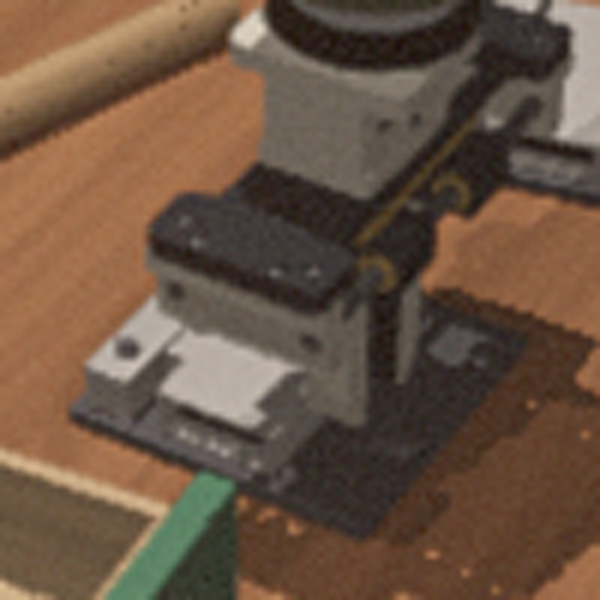

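The tube's far edge (crop row 247) is parallel to the bar's near face (row 176). The spacer foot fills the space between them with no visible gap. Pressing firmly now.

```bash
python3 -m pendant '[{"delta_pos":[0.002,0,-0.0005],"spin":0},{"delta_pos":[0.0035,0,-0.001],"spin":0},{"delta_pos":[0.0045,0,-0.001],"spin":0},{"delta_pos":[0.0045,0,-0.001],"spin":0},{"delta_pos":[0.0045,0,-0.001],"spin":0},{"delta_pos":[0.0045,0,-0.001],"spin":0}]'
python3 - <<'E'
from h import *
c=pic('wrist','w15a.png'); marks('wrist',['spacer_mid','tube_a_mid'],c)
im=c['color'][60:260,150:440]; cv2.imwrite('pics/w15.png',cv2.resize(im,None,fx=2.7,fy=2.7,interpolation=cv2.INTER_CUBIC))
c=pic('top','t15.png'); marks('top',['cab_drawer0_handle','tube_a_mid','can','wrench','hammer'],c)
s=robot.read_state(); R=Ro.from_rotvec(s['orientation']).as_matrix(); print(s['t'],s['tool_pos'],s['force'],s['wrist_torque'],R[:,2],s['q'])
E
```

```text
t: 21.85
tool_pos: [0.5351, -0.0314, 0.0148]
orientation: [-3.141, -0.02, 0.005]
force: [-22.2, -1.6, 16.7]
opening: 0.0237
wrist spacer_mid 0.58 [ 0.6009 -0.0314  0.0378] [285. 139.]
wrist tube_a_mid 0.59 [ 0.5633 -0.032   0.0171] [285. 208.]
top cab_drawer0_handle 0.84 [0.4569 0.2179 0.062 ] [151. 266.]
top tube_a_mid 0.97 [0.3445 0.145  0.0086] [186. 312.]
top tube_a_mid 0.86 [ 0.3575 -0.0358  0.0078] [261. 307.]
top can 0.73 [ 0.6624 -0.3832  0.0077] [403. 183.]
top wrench 0.68 [ 0.3776 -0.2159  0.0004] [335. 299.]
top hammer 0.9 [ 7.651e-01 -1.075e-01  2.000e-04] [291. 142.]
22.3 [ 0.5351157  -0.03139825  0.01485093] [-22.44918322  -1.90174988  16.0366653 ] [-0.21748098  3.90910486  0.01354638] [-3.08058132e-03  4.04112970e-04 -9.99995173e-01] [-1.54217969e-01  1.61817152e-01  1.84608245e+00 -8.14325723e-05
  1.13679915e+00  1.40407364e+00]
```

View pics/w15.png

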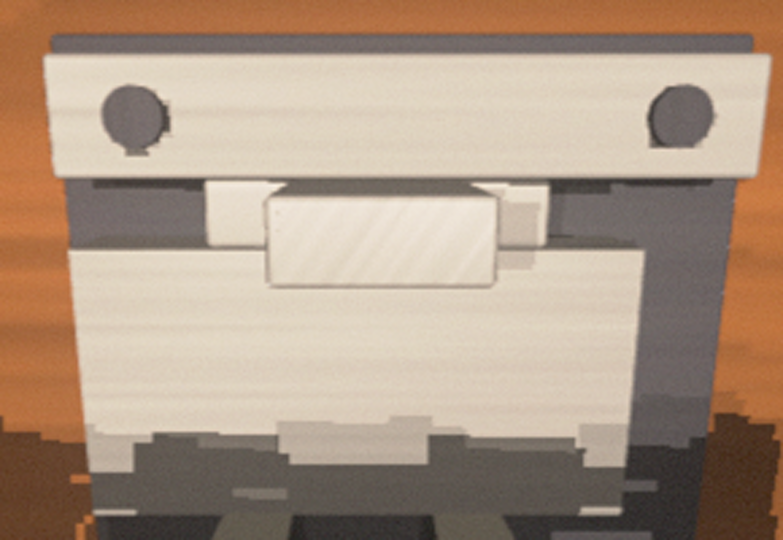

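View pics/t15.png

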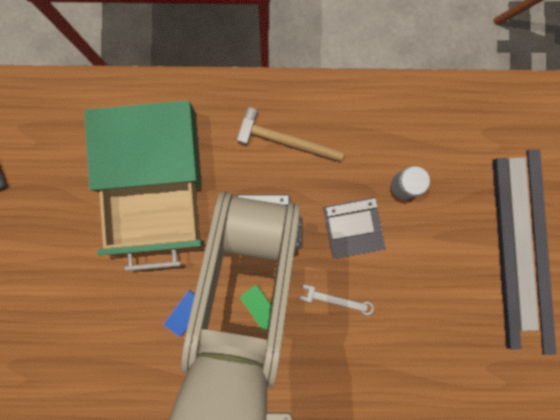

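The tube hasn't moved while I pressed with a steady 22 N, so it is pinched. Drawer out, bystanders and the other jig unchanged. Handing in.

```bash
python3 -c "
from plant import robot
print(robot.close_job())"
```

```text
the job is handed in; nothing more can be done
None
```

The job is handed in at about 22 s of the 67 s allowed. The spacer is pinched between the tube and the stop bar in the left jig, and the arm is still pressing it there.

- **Drawer:** I pulled it out until it hit its stop, where the force jumped to about 61 N in x and 54 N in z. It has stayed there since (handle at x ≈ 0.457).
- **Spacer:** I chose the left jig, whose gap measured about 21–22 mm against about 6 mm on the right. The spacer was set down on the plate, released, and seen standing upright along the bar. It sits about 2 mm off the tube's middle.
- **Push:** Both fingers pushed the tube onto the spacer. At the end the wrist force was steady at about 22 N towards the bar, with the tube no longer moving. The wrist picture shows the tube parallel to the bar and no visible gap at the spacer.
- **Bystanders:** The last top picture shows the other jig's tube, hammer, wrench, can and the two look-alikes where they started.

**Checks that disagreed:**
- **Stop position:** the tool stopped about 2 mm short of where I had calculated. That is within the calibration error, and the pictures show the tube flush.
- **Vertical force:** the push also carries about 16 N upward on the tool, probably friction at the fingertips.
- **Tool tilt:** the drawer pull tilted the tool by about 1°, and this had gone by the end.

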